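Pop open the sample-port hatch

ROBOT

A 6-joint arm with a two-finger parallel gripper is mounted at the origin on the work surface. World frame = base frame: x ahead of the robot, y to its left, z up, the work surface at z = 0. Lengths are in mm, angles in rad, forces in N, time in s.
With the tool pointing down it reaches from about 150 to 775 mm from the base axis. Payload 6.1 kg.
Tool frame: the origin (TCP) lies between the finger pads; the fingertips stand 25 mm ahead of it and the grasp point (between the pads) lies 6 mm ahead of it; z points along the fingers, x is the direction in which the jaws open and shut, and the axes are right-handed (so a half turn about z gives the same grasp; the last joint's range is limited). The gripper opens to 85 mm and grips with 20 to 120 N. Pads are 22 mm wide; open, the fingers measure 114 mm over their backs; the gripper's body (76 mm by 85 mm) begins 54 mm behind the grasp point. The pads swing forward as they close: fully open they stand 13 mm farther back than shut.
Start: joints at [1.288, 0.126, -0.04, 1.405, 0, 1.571], TCP at [146.493, 504.131, 256.295] pointing down, gripper open.
Joint ranges: [-2.72, 2.72], [-0.95, 1.95], [-1.27, 1.35], [-1.78, 2.02], [-1.46, 1.47], [-3.14, 3.14]. Speed limits (rad/s): [2.39, 2.39, 3.01, 3.14, 3.14, 3.14].

INTERFACE

Orientations are given as a rotation vector (axis times angle).
In Python, from station import readout, cams, ticket gives the robot as it stands.
- The arm moves only by the shell command python3 -m pendant 'ROWS' [FORCE]. ROWS is JSON, a list of rows, each a list of 5 numbers: the closure, from 0 (fully open) to 1 (shut), then the shift along the tool's x, y, z in cm, then the turn about the tool's z in rad. In form: [[fingers, x, y, z, turn], ...]. A call has 1 to 12 rows; each row is the pose to reach, as a shift and turn from the pose commanded when the call began, along the tool's axes at that moment; what a row does not reach only later rows make up. A row lasts 1/8 s, in which the tool goes at most 62.5 mm and 10.7 degrees, less where a joint would pass 70% of its speed; a pose out of reach is approached as far as the arm can. A call with a gripper value outside its range is refused whole. The fingers move at their own pace and stop on an object; FORCE is the grip in N (left out, the last holds). Time passes only in rows, so rows that repeat a pose let the fingers close. It gives the time, the measured TCP pose, the force and the opening at its end, in the units of the state.
- readout.get_state(): the state, without advancing time (a new reading comes with each control period).
- cams.snapshot(name): name is "scene" or "top" or "wrist"; returns a dict with "img" (480x640x3 uint8, red, green, blue), "vertical_fov" (degrees; the focal length in pixels is half the picture's height over the tangent of half this angle, whatever the lens; pixels are square), "cx", "cy" (the principal point, pixels), "world_to_cam" (4x4, takes a point from world to camera coordinates); the wrist camera has in their place "tool_from_camera" (4x4, takes a point from camera to tool coordinates, whose origin is the TCP and whose axes are the tool frame's). Camera axes: x right, y up, looking along -z (the intrinsics and any distortion apply to the point x, -y, -z); pixel columns grow to the right and rows downward; lengths in mm; the calibration is good to about 2 mm. A picture is of the moment at which its call begins: read the wrist's pose just before it. There is no depth.
- ticket.job_done(): hands the job in, once; it reports no verdict.
Trained networks look in the newest picture that a camera, given by its name, has taken for a name from the list of things; names that differ only in an ending like _2 or _b are one class to them, and where a whole thing is asked for, a point or a joint stands for the part that bears it (a point fixed in the world has none). Each returns a list of dicts, best first, with "score" (0 to 1); they miss things now and then, are a little off and sometimes report something else, mostly with a low value. They report only what shows in the picture. A call takes as long as a camera call.
- cams.look_for(target, camera): "centre" ([x, y, z] in mm, in world coordinates, good to about 4 mm: the middle of the surface that is visible of it).
The state is a dict: "t": time; "qpos": joint angles; "qd": joint speeds; "joint_efforts": joint torques, N m; "eef_pos": TCP position; "orientation": TCP orientation; "wrist_force": force on the tool from outside, world axes, zero at the start; "ft_torque": the same for the moment, N m; "grip_width": finger opening in mm.
Only numpy, scipy, OpenCV 4.12 (cv2) and the standard library are available. Lean on these libraries where they do the work, as an engineer would, in place of code of your own. Each camera call takes 0.05 s, during which the arm holds its last target. There are 200 camera calls.

TASK

Open the sampling module on the bench (the pale one with the teal dot on its hatch) by pressing that dot down once with a fingertip until the push-push latch lets go, then take the finger away upwards and let the hatch pop fully open by itself. Watch for a couple of seconds that it stays open untouched, then finish. Do not press it again or lean on it hard, leave the dark fuse module's hatch shut, and do not move or pick up any of the loose things around.

Things in the scene. Friction and masses are not known exactly. Their poses are not given: they have to be found in the camera images.
- sample_box: Pale grey-green sampling module, fixed to the bench, 150 (x) x 104 (y) x 80 mm high, teal bar on its front. Origin: centre of its underside, on the bench. Its own -x axis is its front (roughly towards the robot), +x its rear, where the hatch is hinged. The hatch on its top stands 12 mm proud of the rim, so nothing near the dot rises above the hatch.
- sample_hatch (a joint): Angle (rad) of the sampling module's white hatch: 110 mm from hinge to free front edge, 80 mm wide, 10 mm thick. 0 = shut and latched, top level, 92 mm above the bench; negative = pressed in (-0.06 at the firm stop, where the latch lets go); about 0.49 = popped fully open, free edge about 143 mm above the bench. If the open hatch is pushed down again it latches shut for good.
- sample_pad (a point): Centre of the teal dot (28 mm across) on top of that hatch, 95 mm from the hinge line; moves with the hatch; 92 mm above the bench when shut. Push-push latch: 3 to 5 N starts it moving, it sinks 5.7 mm to a firm stop and lets go there; 10 N is plenty; as the finger rises a spring lifts the hatch after it in about half a second, pushing with about 6 N, and it stays up.
- sample_hinge (a point): Middle of the sampling module's hatch hinge line (along the module's y axis), 82 mm above the bench, at the rear (+x) edge of the hatch.
- fuse_box: Dark grey fuse module, fixed to the bench, same size and shape as the sampling module, with an orange bar and an orange dot on its grey hatch. It may stand left or right of the sampling module. Origin: centre of its underside. To be left alone.
- fuse_hatch (a joint): Angle of the fuse module's hatch, rad; same latch; 0 = shut, must stay shut.
- jar: Small closed sample jar with blue cap, 44 mm diameter, 85 mm high, loose, standing behind the sampling module. Origin: centre of its underside.
- cup: Small white open cup, about 44 mm across, 45 mm high, loose, standing in front of the sampling module. Origin: centre of its underside.
- ferrule: Stainless pipe ferrule, 50 mm flange, 40 mm high, loose, standing behind the fuse module. Origin: centre of its underside.
- wrench: Steel wrench, 160 mm long, lying loose on the bench between the two modules, pointing away from the robot. Origin: at its middle, underside.

How it is judged (in metres and radians):
On the way, in this order (a step that is already met when the one before it is completed fails the run):
1. the sampling module's hatch is pressed in (value of joint sample_hatch below -0.01 rad).
2. the hatch has popped fully open and stays open, untouched, for a second and a half (value of joint sample_hatch above 0.4 rad and contact force between each of the fingers, the arm and sample_box below 0.2 N), for 1.5 s.
At the end, for the whole second after the job is handed in: The sampling module's hatch stands open at more than 0.4 rad and at rest, the fuse module's hatch is shut (below 0.05 rad), and the jar, cup, ferrule and wrench are within 20 mm of where they began (value of joint sample_hatch above 0.4 rad and not (velocity of joint sample_hatch above 0.1 rad/s) and not (velocity of joint sample_hatch below -0.1 rad/s) and value of joint fuse_hatch below 0.05 rad and distance of each of jar, cup, ferrule, wrench from where it was at the start of the episode below 0.02 m); the robot touches nothing.
It fails at once if the sampling module is pushed with more than 40 N (contact force between any of the fingers, the arm and sample_box above 40 N).
It fails at once if the fuse module's hatch is pressed in or opens (value of joint fuse_hatch below -0.03 rad or value of joint fuse_hatch above 0.05 rad).
It fails at once if a loose thing is moved or picked up (distance of any of jar, cup, ferrule, wrench from where it was at the start of the episode above 0.02 m).
It also fails if it takes over 34 s, if anything falls off the work surface, if the arm or the gripper's body presses on something with over 40 N, if the wrist force passes 120 N, or if a joint passes its speed limit or range.

## Working session

There is one attempt and no reset: what is moved stays moved. The work goes in short steps, Python scripts to look and compute and a shell command to move; the robot and the scene stay as the last step left them, time stands still between calls to the robot, and variables do not carry over. Pictures are saved under pics/ and viewed, about 8 in all and at most 12, crops included, and the job is handed in when it is done.

```bash
mkdir -p pics; python3 - <<'E'
from station import readout, cams
import cv2
s=readout.get_state();print(s)
for c in ("top","scene"):
    d=cams.snapshot(c);cv2.imwrite(f"pics/{c}1.png",d["img"][:,:,::-1])
    print(c,d["vertical_fov"],d["cx"],d["cy"],d["world_to_cam"],[k for k in d])
    for n in ("sample_pad","sample_box","fuse_box","jar","cup","ferrule","wrench"):
        print(n,[(r["centre"],r["score"]) for r in cams.look_for(n,c)][:2])
E
```

```text
{'t': 0.0, 'qpos': array([ 1.28802224e+00,  1.26411045e-01, -4.06256050e-02,  1.40540109e+00,
       -1.90611653e-05,  1.57079920e+00]), 'qd': array([-0.00056481,  0.00036588, -0.00159799, -0.00015521, -0.00045687,
        0.00075352]), 'joint_efforts': array([-2.24633382e-04, -4.35912967e+01,  3.52925313e+01,  1.72614714e-02,
       -8.16083184e-05,  1.00346014e-05]), 'eef_pos': array([146.38680689, 503.79039337, 255.5040991 ]), 'orientation': array([ 2.51151430e+00,  1.88563230e+00, -2.04324011e-03]), 'wrist_force': array([ 0.57119794,  0.09207081, -0.41740166]), 'ft_torque': array([-0.05996174,  0.05105455,  0.01591594]), 'grip_width': 85.50456967422089}
top 47.3911682120743 322.9355906870266 240.75628545169528 [[ 6.30856296e-03 -9.99646026e-01 -2.58461790e-02 -2.21156263e+01]
 [ 9.97483072e-01  4.46527921e-03  7.07642760e-02 -5.75188024e+02]
 [-7.06238169e-02 -2.62275469e-02  9.97158158e-01 -1.09098398e+03]
 [ 0.00000000e+00  0.00000000e+00  0.00000000e+00  1.00000000e+00]] ['img', 'vertical_fov', 'cx', 'cy', 'world_to_cam']
sample_pad []
sample_box [([545.0, -219.4, 91.6], 0.69)
[... 232 characters left out ...]
6.1, 6.3], 0.88), ([549.1, -224.2, 93.3], 0.59)]
scene 51.53267283632414 327.1680696349003 248.81537356227958 [[-9.67453969e-02  9.95150154e-01 -1.77904142e-02  8.69755150e+01]
 [-6.01289665e-01 -4.41930006e-02  7.97808070e-01  2.72342509e+02]
 [ 7.93152612e-01  8.78814506e-02  6.02648973e-01 -1.58852858e+03]
 [ 0.00000000e+00  0.00000000e+00  0.00000000e+00  1.00000000e+00]] ['img', 'vertical_fov', 'cx', 'cy', 'world_to_cam']
sample_pad [([559.9, -219.9, 96.6], 0.6)]
sample_box [([599.3, -210.0, 77.2], 0.6)]
fuse_box [([671.2, 200.0, 77.7], 0.92), ([596.7, -8.0, 9.0], 0.59)]
jar [([680.1, -201.5, 53.7], 0.72)]
cup []
ferrule [([756.3, 183.5, 15.6], 0.55)]
wrench [([596.8, -8.2, 6.5], 0.59)]
```

View pics/top1.png

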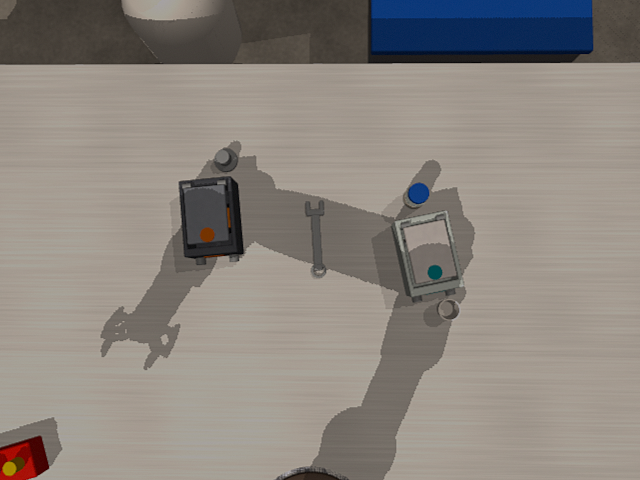

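View pics/scene1.png

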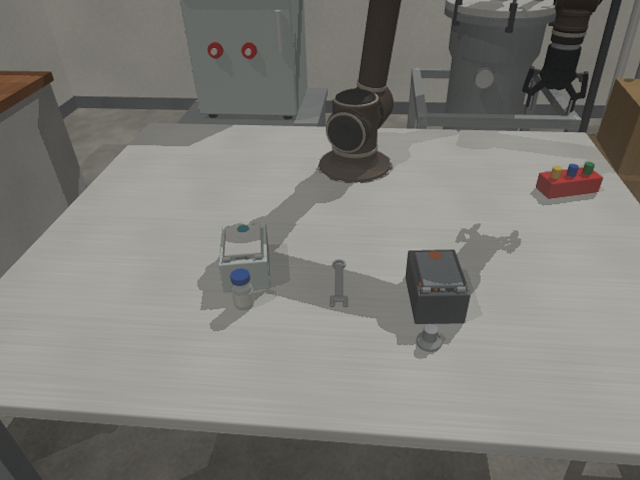

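The top picture shows the teal dot at about (435,272), the cup just in front at (448,309), the jar at (418,193) and the fuse dot at (207,235). The scene view has the teal dot at (243,229). Next I back-project it from both cameras.

```bash
cat > h.py <<'E'
import numpy as np, cv2
from scipy.spatial.transform import Rotation as R
def teal(img):
    h=cv2.cvtColor(img,cv2.COLOR_RGB2HSV); m=cv2.inRange(h,(80,120,50),(98,255,255))
    n,l,s,c=cv2.connectedComponentsWithStats(m)
    return [(c[i].round(1).tolist(),int(s[i,4])) for i in np.argsort(-s[1:,4])[:3]+1]
def ray(d,uv,W=None):
    f=240/np.tan(np.radians(d["vertical_fov"])/2)
    T=np.linalg.inv(d["world_to_cam"]) if W is None else W
    v=T[:3,:3]@[(uv[0]-d["cx"])/f,-(uv[1]-d["cy"])/f,-1]
    return T[:3,3],v
def at(d,uv,z,W=None):
    o,v=ray(d,uv,W); return (o+v*(z-o[2])/v[2]).round(1)
def wristT(s,d):
    T=np.eye(4);T[:3,:3]=R.from_rotvec(s["orientation"]).as_matrix();T[:3,3]=s["eef_pos"]
    return T@d["tool_from_camera"]
E
python3 - <<'E'
from h import *; from station import cams,readout
for c in("top","scene"):
    d=cams.snapshot(c);t=teal(d["img"]);print(c,t)
    for uv,a in t[:2]: print(at(d,uv,92))
    if c=="top":
        for n,uv,z in [("jar",(418,193),85),("cup",(448,309),45),("fl",(417,299),80),("fr",(462,289),80),("rl",(394,219),80),("rr",(450,212),80)]: print(n,at(d,uv,z))
s=readout.get_state();M=R.from_rotvec(s["orientation"]).as_matrix();print(M.round(3))
E
```

```text
top [([434.5, 272.0], 159)]
[ 512.2 -231.3   92. ]
jar [ 663.2 -202.3   85. ]
cup [ 440.7 -265.4   45. ]
fl [ 461. -200.   80.]
fr [ 480.5 -285.1   80. ]
rl [ 613.6 -156.9   80. ]
rr [ 627.4 -264.    80. ]
scene []
[[ 0.279  0.96   0.   ]
 [ 0.96  -0.279  0.   ]
 [ 0.    -0.    -1.   ]]
```

```bash
python3 -m pendant '[[1,-2,2,0,0.05],[1,-6,5.5,0,0.17],[1,-10,9,0,0.29],[1,-14,13,0,0.4],[1,-18,16.5,0,0.51],[1,-22,20,0,0.62],[1,-26,24,0,0.74],[1,-30,27.5,0,0.85],[1,-34,31.5,0,0.96],[1,-38,35,0,1.07],[1,-42,38.5,0,1.18],[1,-45,41.5,0,1.28]]' 20
cat > aim.py <<'E'
import sys; from h import *; from station import readout
s=readout.get_state();M=R.from_rotvec(s["orientation"]).as_matrix()
p=np.array([float(a) for a in sys.argv[1:4]])
print("t",s["t"],"pos",s["eef_pos"].round(1),"q",s["qpos"].round(2),"Mx",M[:,0].round(3),"tip",(s["eef_pos"]+25*M[:,2]).round(1),"shift cm",(M.T@(p-s["eef_pos"])/10).round(2),"F",s["wrist_force"].round(1),"w",s["grip_width"])
E
python3 aim.py 512 -231 256
```

```text
t: 2.4
eef_pos: [419.9, -45.9, 256.5]
orientation: [3.142, 0.005, 0.001]
wrist_force: [0.6, -0.1, -0.4]
grip_width: -0.1
t 2.4 pos [419.9 -45.9 256.5] q [-0.11 -0.07 -0.24  1.4   0.    1.46] Mx [1.    0.003 0.001] tip [419.9 -45.9 231.5] shift cm [ 9.15 18.54  0.06] F [ 0.6 -0.1 -0.4] w -0.10235107997046802
```

```bash
python3 -m pendant '[[1,2,4,0,0.06],[1,4,8,0,0.12],[1,6,12,1,0.18],[1,8,16,2.5,0.24],[1,9.1,18.5,4,0.3],[1,9.1,18.5,5,0.3],[1,9.1,18.5,5,0.3],[1,9.1,18.5,5,0.3]]'
python3 - <<'E'
from h import *; from station import cams,readout
s=readout.get_state();d=cams.snapshot("wrist");W=wristT(s,d)
cv2.imwrite("pics/w1.png",d["img"][:,:,::-1])
for uv,a in teal(d["img"]): print(uv,a,at(d,uv,92,W))
print(d["tool_from_camera"].round(2))
d=cams.snapshot("top");cv2.imwrite("pics/t2.png",d["img"][:,:,::-1]); print(teal(d["img"]))
print(cams.look_for("sample_pad","wrist"))
E
python3 aim.py 512 -231 120
```

```text
t: 3.4
eef_pos: [511.8, -227.2, 207.2]
orientation: [3.108, -0.455, 0.001]
wrist_force: [-0.2, 0.4, 0.2]
grip_width: -0.1
[324.5, 244.9] 1351 [ 512.  -231.2   92. ]
[[   1.      0.      0.      0.13]
 [   0.     -0.95   -0.31  -78.61]
 [   0.      0.31   -0.95 -118.19]
 [   0.      0.      0.      1.  ]]
[([431.1, 272.3], 67)]
[{'centre': [552.7, -224.3, 91.7], 'score': 0.63}]
t 3.55 pos [ 512.  -227.5  207.3] q [-0.42  0.2  -0.06  1.31  0.    1.44] Mx [ 0.958 -0.287  0.002] tip [ 512.1 -227.5  182.3] shift cm [0.08 0.34 8.73] F [-0.7  0.6  0.2] w 0.3811112023764791
```

View pics/w1.png

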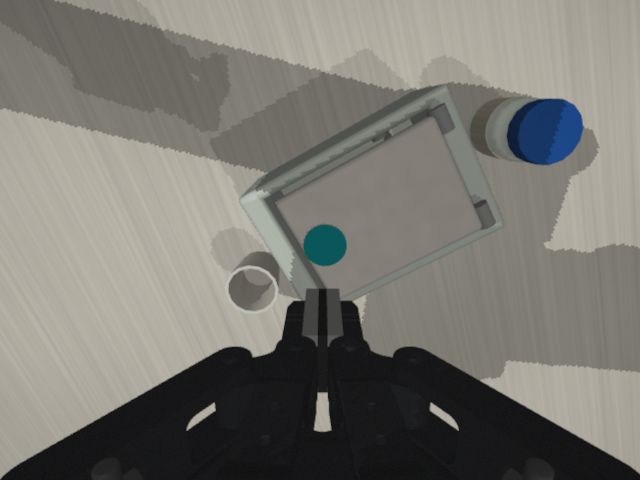

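The wrist view has the dot at (324,245), which back-projects to (512,-231). That agrees with the top camera, and the cup is clear at (252,289). I'll descend to about 8 mm above it.

```bash
python3 -m pendant '[[1,0.1,0.35,2.5,0],[1,0.1,0.35,5,0],[1,0.1,0.35,7,0],[1,0.1,0.35,8.1,0],[1,0.1,0.35,8.1,0],[1,0.1,0.35,8.1,0]]'
python3 aim.py 512 -231 117
python3 - <<'E'
from h import *; from station import cams
d=cams.snapshot("wrist");cv2.imwrite("pics/w2.png",d["img"][:,:,::-1])
E
```

```text
t: 4.3
eef_pos: [512.4, -231.8, 126.3]
orientation: [3.108, -0.457, 0.002]
wrist_force: [0.4, -0.7, 0.6]
grip_width: -0.1
t 4.3 pos [ 512.4 -231.8  126.3] q [-0.42  0.22 -0.21  1.14  0.    1.44] Mx [ 0.958 -0.288  0.001] tip [ 512.4 -231.8  101.3] shift cm [-0.06 -0.07  0.93] F [ 0.4 -0.7  0.6] w -0.08603864764786916
```

View pics/w2.png

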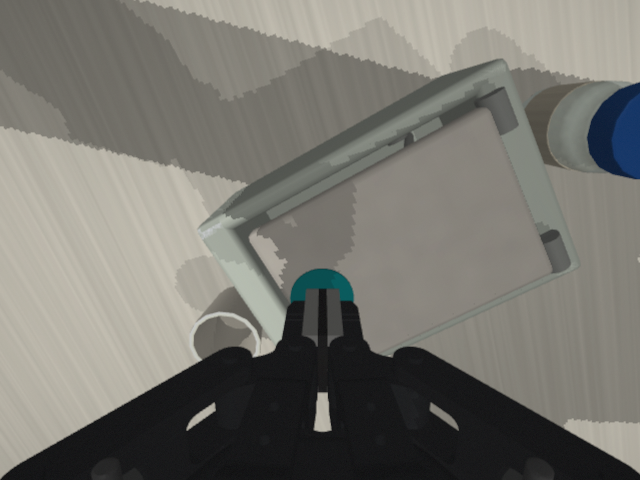

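The fingertip is over the dot, centred at (322,290). I'll go down slowly and watch the force.

```bash
python3 -m pendant '[[1,0,0,0.4,0],[1,0,0,0.7,0],[1,0,0,0.9,0],[1,0,0,1.0,0],[1,0,0,1.1,0],[1,0,0,1.1,0]]'
```

```text
t: 5.1
eef_pos: [511.9, -231.6, 114.1]
orientation: [-3.108, 0.457, 0.0]
wrist_force: [-0.1, -0.6, 0.4]
grip_width: 0.0
```

```bash
python3 -m pendant '[[1,0,0,0.1,0],[1,0,0,0.1,0],[1,0,0,0.2,0],[1,0,0,0.2,0]]'
```

```text
t: 5.6
eef_pos: [512.1, -231.7, 113.8]
orientation: [3.108, -0.457, 0.002]
wrist_force: [-3.6, 1.5, 10.4]
grip_width: -0.2
```

```bash
python3 -m pendant '[[1,0,0,0.1,0],[1,0,0,0.1,0]]'
```

```text
t: 5.85
eef_pos: [512.1, -231.7, 113.0]
orientation: [3.108, -0.457, 0.003]
wrist_force: [-4.1, 0.5, 12.0]
grip_width: -0.2
```

```bash
python3 - <<'E'
from h import *; from station import cams,readout
for i in range(4):
    s=readout.get_state();print(s["eef_pos"].round(1),s["wrist_force"].round(1),s["ft_torque"].round(2))
    d=cams.snapshot("wrist")
a=d["img"]
b=cams.snapshot("scene")["img"][190:300,190:300]
cv2.imwrite("pics/w3.png",np.hstack([a[180:480,100:500],cv2.resize(b,(300,300))])[:,:,::-1])
E
```

```text
[ 512.1 -231.7  113. ] [-4.1  0.5 12. ] [ 0.41  0.84 -0.  ]
[ 512.1 -231.7  113. ] [-4.9  1.8 12.2] [0.43 0.83 0.03]
[ 512.1 -231.7  113.1] [-4.5  1.7 10.9] [ 0.33  0.83 -0.  ]
[ 512.1 -231.7  113.1] [-4.7  1.7 11.8] [ 0.44  0.78 -0.03]
```

View pics/w3.png

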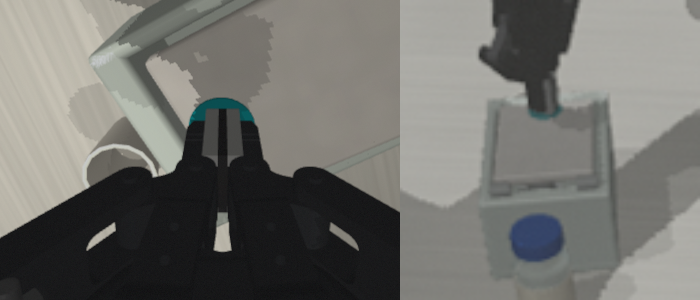

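```bash
python3 -m pendant '[[1,0,0,0.1,0],[1,0,0,0.1,0]]';python3 -m pendant '[[1,0,0,0.0,0]]'
```

```text
t: 6.35
eef_pos: [512.0, -231.7, 112.2]
orientation: [3.108, -0.457, 0.003]
wrist_force: [-4.3, 1.6, 13.3]
grip_width: 0.1
t: 6.48
eef_pos: [512.0, -231.7, 112.3]
orientation: [3.108, -0.457, 0.003]
wrist_force: [-5.5, 2.1, 12.7]
grip_width: 0.1
```

Each millimetre still adds only about 1 N, so the hatch is sinking and hasn't reached the stop. I'll continue in small steps.

```bash
python3 -m pendant '[[1,0,0,0.1,0],[1,0,0,0.1,0],[1,0,0,0.1,0]]'
```

```text
t: 6.85
eef_pos: [512.0, -231.7, 111.5]
orientation: [3.108, -0.457, 0.003]
wrist_force: [-5.6, 2.5, 14.7]
grip_width: -0.3
```

```bash
python3 -m pendant '[[1,0,0,0.1,0],[1,0,0,0.1,0],[1,0,0,0.1,0]]'
```

```text
t: 7.22
eef_pos: [512.0, -231.8, 111.0]
orientation: [3.108, -0.457, 0.004]
wrist_force: [-7.0, 1.9, 17.8]
grip_width: 0.3
```

```bash
python3 -m pendant '[[1,0,0,0.1,0],[1,0,0,0.1,0],[1,0,0,0.1,0]]'
```

```text
t: 7.6
eef_pos: [512.0, -231.8, 110.4]
orientation: [3.107, -0.457, 0.004]
wrist_force: [-7.8, 2.5, 19.7]
grip_width: 0.1
```

```bash
python3 - <<'E'
from h import *; from station import cams,readout
s=readout.get_state();print(s["eef_pos"].round(2),s["wrist_force"].round(1),s["ft_torque"].round(2))
E
```

```text
[ 512.05 -231.8   110.43] [-7.8  2.5 19.7] [ 0.61  1.52 -0.  ]
```

```bash
python3 - <<'E'
from h import *; from station import cams,readout
from scipy.optimize import least_squares
s=readout.get_state();d=cams.snapshot("wrist");now=d["img"]
cv2.imwrite("pics/w4.png",now[:,:,::-1])
f=240/np.tan(np.radians(d["vertical_fov"])/2)
RV=s["orientation"]
def pose(p):
    T=np.eye(4);T[:3,:3]=R.from_rotvec(RV).as_matrix();T[:3,3]=p;return T@d["tool_from_camera"]
def arc(img):
    h=cv2.cvtColor(img,cv2.COLOR_RGB2HSV); m=cv2.inRange(h,(80,120,50),(98,255,255))
    out=[]
    for u in range(640):
        r=np.flatnonzero(m[:,u])
        if len(r)>3: out.append((u,r[0]-.5))
    return np.array(out)
a2=arc(cv2.imread("pics/w2.png")[:,:,::-1]); a4=arc(now)
W2=pose([512.4,-231.8,126.3]);W4=pose(s["eef_pos"])
def topxy(a,W,z): return np.array([at(d,uv,z,W)[:2] for uv in a])
def res(a,W,c,z): return np.hypot(*(topxy(a,W,z)-c).T)-14
for nm,a,W in(("w2",a2,W2),("w4",a4,W4)):
    print(nm,len(a),a[:,1].min())
c=least_squares(lambda c:res(a2,W2,c,92),[512,-231.5]);print(c.x,np.abs(c.fun).mean())
for z in (92,90,88,86,84):
    r=res(a4,W4,c.x,z); print(z,r.mean().round(2),np.abs(r).mean().round(2))
E
```

```text
w2 62 268.5
w4 64 277.5
[ 512.00901239 -231.79314485] 0.09665267201084157
92 2.28 2.28
90 1.52 1.52
88 0.78 0.82
86 0.07 0.4
84 -0.63 0.68
```

View pics/w4.png

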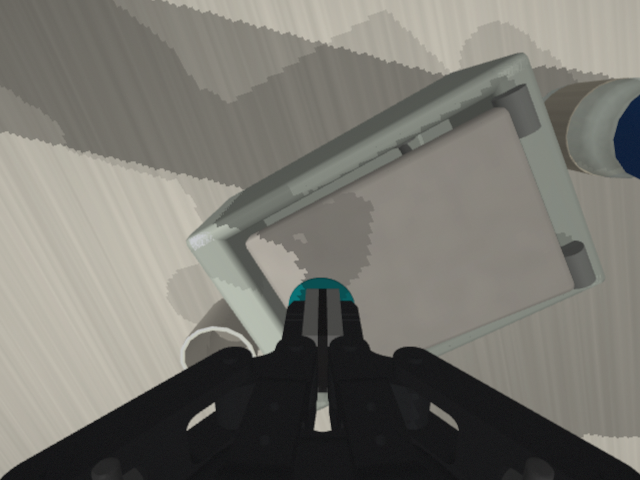

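The arc fit puts the dot at z≈86, about 6 mm down, so the hatch is on its stop and the latch should have let go. I'll withdraw straight up.

```bash
python3 -m pendant '[[1,0,0,-1,0],[1,0,0,-3,0],[1,0,0,-6,0],[1,0,0,-9,0],[1,0,0,-12,0],[1,0,0,-14,0],[1,0,0,-15,0],[1,0,0,-15,0],[1,0,0,-15,0],[1,0,0,-15,0]]'
python3 - <<'E'
from h import *; from station import cams,readout
a=cams.snapshot("wrist")["img"]
b=cams.snapshot("scene")["img"][170:330,170:330]
cv2.imwrite("pics/w5.png",np.hstack([cv2.resize(a,(400,300)),cv2.resize(b,(300,300))])[:,:,::-1])
print(readout.get_state()["wrist_force"])
E
```

```text
t: 8.9
eef_pos: [511.5, -231.6, 256.3]
orientation: [-3.108, 0.457, 0.002]
wrist_force: [-1.0, -0.1, 0.1]
grip_width: -0.1
[-0.54222256 -0.32788436  0.0010031 ]
```

View pics/w5.png

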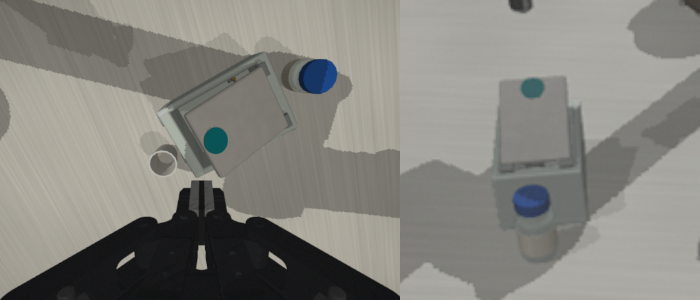

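The hatch is open: the dot is raised and larger in the wrist view at (215,140), and the lid stands up in the scene view. The jar and cup are where they were. I'll wait 2.5 s and check again.

```bash
for i in 1 2; do python3 -m pendant '[[1,0,0,0,0],[1,0,0,0,0],[1,0,0,0,0],[1,0,0,0,0],[1,0,0,0,0],[1,0,0,0,0],[1,0,0,0,0],[1,0,0,0,0],[1,0,0,0,0],[1,0,0,0,0],[1,0,0,0,0]]'; done
python3 - <<'E'
from h import *; from station import cams,readout
s=readout.get_state();d=cams.snapshot("wrist");W=wristT(s,d)
t=teal(d["img"])[0];print(t)
o,v=ray(d,t[0],W)
a=np.radians(13)
# dot predicted for angle q: hinge from shut dot
n=np.array([np.cos(.2),np.sin(.2)]);h=np.array([512,-231.5])+95*n
for q in(0,.2,.4,.49,.55):
    p=np.r_[h-n*(95*np.cos(q)+10*np.sin(q)),82+95*np.sin(q)+10*np.cos(q)]
    w=np.cross(p-o,v/np.linalg.norm(v));print(q,p.round(1),"miss mm",np.linalg.norm(w).round(1))
d=cams.snapshot("top");im=cv2.imread("pics/top1.png")
cv2.imwrite("pics/t3.png",np.hstack([im[130:330,150:500],d["img"][130:330,150:500,::-1]]))
for n in("jar","cup","ferrule","wrench"):print(n,[(r["centre"],r["score"]) for r in cams.look_for(n,"top")][:1])
E
```

```text
t: 10.38
eef_pos: [511.9, -231.7, 257.3]
orientation: [-3.108, 0.457, -0.0]
wrist_force: [-0.6, 0.2, -0.3]
grip_width: -0.0
t: 11.75
eef_pos: [511.9, -231.7, 257.3]
orientation: [-3.108, 0.457, 0.0]
wrist_force: [0.0, 0.3, -0.0]
grip_width: -0.4
([343.8, 224.0], 1246)
0 [ 512.  -231.5   92. ] miss mm 16.8
0.2 [ 511.9 -231.5  110.7] miss mm 15.4
0.4 [ 515.5 -230.8  128.2] miss mm 11.9
0.49 [ 518.3 -230.2  135.5] miss mm 9.6
0.55 [ 520.6 -229.8  140.2] miss mm 7.9
jar [([661.1, -199.2, 85.1], 0.8)]
cup [([431.9, -262.1, 25.8], 0.7)]
ferrule [([744.3, 183.2, 10.5], 0.83)]
wrench [([590.3, -4.3, 8.0], 0.9)]
```

View pics/t3.png

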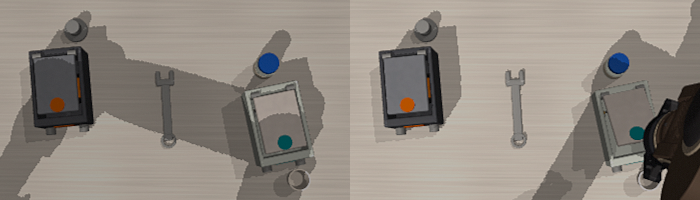

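The loose things look unmoved and the dot hasn't shifted since the pop. The wrist ray misses the predicted dot by 10 mm, though, so I'll triangulate before finishing.

```bash
python3 - <<'E'
from h import *; from station import cams,readout
s=readout.get_state();d=cams.snapshot("wrist");W=wristT(s,d)
t=teal(d["img"])[0]; e=cams.snapshot("scene")
h=cv2.cvtColor(e["img"],cv2.COLOR_RGB2HSV);m=cv2.inRange(h,(78,70,30),(100,255,255))
n,l,st,c=cv2.connectedComponentsWithStats(m[170:260,200:300])
i=1+np.argmax(st[1:,4]);uv=c[i]+[200,170];print(t,uv,st[i,4])
A=[];b=[]
for o,v in(ray(d,t[0],W),ray(e,uv)):
    v=v/np.linalg.norm(v);P=np.eye(3)-np.outer(v,v);A.append(P);b.append(P@o)
x=np.linalg.lstsq(np.vstack(A),np.hstack(b),rcond=None);print(x[0].round(1),x[1]**.5)
print(at(d,t[0],92,W),at(d,t[0],135,W),at(e,uv,135),at(e,uv,92))
E
```

```text
([343.8, 224.0], 1243) [240.09183673 216.54081633] 98
[ 527.6 -228.6  133.8] [0.56929853]
[ 526.4 -240.5   92. ] [ 527.6 -227.8  135. ] [ 529.3 -228.4  135. ] [ 465.3 -249.2   92. ]
```

```bash
python3 -c "
from station import ticket; print(ticket.job_done())"
```

```text
the job is handed in; nothing more can be done
None
```

The sampling module's hatch is open, and I handed the job in. I pressed the teal dot once with the closed fingertips and lifted straight up, and the hatch popped open by itself. The run was at about 12 s of the allowed 34 s at the last check.

**Press:** the wrist force peaked at about 20 N up and 8 N sideways, more than the 10 N said to be plenty but below the 40 N limit. The force rose softly rather than at a clear stop. I confirmed the stop from the wrist picture, which put the dot at z≈86 mm, about 6 mm down.

**Open hatch:** after about 2.9 s untouched, two cameras placed the dot at (528, -229, 134) mm, which matches about 0.48 rad. The dot had not moved in the wrist picture since it opened. The wrist force read about zero, with the fingertips about 90 mm above the hatch's free edge.

**Everything else:**
- **Fuse module:** its hatch looks shut in the top picture.
- **Jar, ferrule and wrench:** these were found within 4 mm of their first positions.
- **Cup:** it read about 12 mm off, while partly hidden by the arm. It looked in place in the wrist picture, and the arm never went near it.

**Check that disagreed:** my first prediction of the open dot missed by about 10 mm. A sign error in my hinge formula appears to explain it; I did not rerun that formula and relied on the two-camera position.

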